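# Start the bookbinder's press from its control units

### The arm

A 7-joint arm with a two-finger parallel gripper is mounted at the origin on the work surface. World frame = base frame: x ahead of the robot, y to its left, z up, the work surface at z = 0. Lengths are in m, angles in rad, forces in N, time in s.
With the tool pointing down it reaches from about 0.425 to 0.825 m from the base axis. Payload 3.6 kg.
Tool frame: the origin (TCP) lies at the very end of the fingers, on their centre line; the grasp point (between the pads) lies 19 mm behind it (env.pinch_z is the distance from the TCP to the grasp point, in m); y points along the fingers, x is the direction in which the jaws open and shut, and the axes are right-handed (so a half turn about y gives the same grasp; the last joint's range is limited). The gripper opens to 93 mm and grips with 3 to 60 N. Pads are 15 mm wide; open, the fingers measure 128 mm over their backs; the gripper's body (75 mm by 188 mm) begins 65 mm behind the grasp point.
Start: joints at [-1.226, 0.615, -0.013, 1.423, 0.008, 1.103, -0.04], TCP at [0.236, 0.606, 0.219] pointing down, gripper open.
Joint ranges: [-3.12, 3.12], [-0.3, 2.06], [-1.34, 1.32], [0.26, 2.42], [-1.36, 4.5], [0.01, 1.98], [-2.84, 2.84]. Speed limits (rad/s): [2.79, 2.79, 3.14, 3.14, 3.14, 3.14, 3.14].

### API

Orientations are given as a unit quaternion [x, y, z, w].
In Python, from rig import sense, grab_frame, get_calibration, job, recognise, silhouettes, env gives the robot as it stands. The module is installed in compiled form; this text tells all that it offers.
- The arm moves only by the shell command python3 -m creep 'ROWS' [FORCE]. ROWS is JSON, a list of rows, each a list of 7 numbers: the closure, from 0 (fully open) to 1 (shut), then the shift along the tool's x, y, z in mm, then the turn, a rotation vector about the tool's x, y, z in degrees. In form: [[hand, dx, dy, dz, wx, wy, wz], ...]. A call has 1 to 12 rows; each row shifts and turns the pose as measured when the row begins, along the tool's axes as they then stand; what a row does not reach is not made up. A row lasts 1/12 s, in which the tool goes at most 41.7 mm and 7.16 degrees, less where a joint would pass 70% of its speed; a pose out of reach is approached as far as the arm can. A call is refused whole if a number of a shift passes 41.7 or a number of a turn 7.16, either way. A call with a gripper value outside its range is refused whole. The fingers move at their own pace and stop on an object; FORCE is the grip in N (left out, the last holds). Time passes only in rows, so rows that do not move let the fingers close. It gives the time, the measured TCP pose, the force and the opening at its end, in the units of the state.
- sense(): the state, without advancing time (a new reading comes with each control period).
- grab_frame(name): name is "side" or "top"; returns the picture (480x640x3 uint8, blue, green, red); there is no depth.
- get_calibration(name): a dict with "mtx" (3x3 intrinsics, pixels), "T" (4x4, takes a point from camera to world coordinates). Camera axes: x right, y up, looking along -z (the intrinsics and any distortion apply to the point x, -y, -z); pixel columns grow to the right and rows downward; lengths in m; the calibration is good to about 2 mm. A picture is of the moment at which its call begins. get_calibration takes no time and is no camera call.
- job.sign_off(): hands the job in, once; it reports no verdict.
Trained networks look in the newest picture that a camera, given by its name, has taken for a name from the list of things; names that differ only in an ending like _2 or _b are one class to them, and where a whole thing is asked for, a point or a joint stands for the part that bears it (a point fixed in the world has none). Each returns a list of dicts, best first, with "confidence" (0 to 1); they miss things now and then, are a little off and sometimes report something else, mostly with a low value. They report only what shows in the picture. A call takes as long as a camera call. They do not tell look-alikes from the thing itself.
- recognise(camera, thing): "location" ([x, y, z] in m, in world coordinates, good to about 4 mm: the middle of the surface that is visible of it).
- silhouettes(camera, thing): "pixels" (480x640 bool, what is visible of it).
The state is a dict: "clock": time; "joints": joint angles; "joint_vel": joint speeds; "joint_torque": joint torques, N m; "position": TCP position; "eef_rot": TCP orientation; "wrist_force": force on the tool from outside, world axes, zero at the start; "ft_torque": the same for the moment, N m; "gripper_width": finger opening in m.
Only numpy, scipy, OpenCV 4.12 (cv2) and the standard library are available. Lean on these libraries where they do the work, as an engineer would, in place of code of your own. Each camera call takes 0.05 s, during which the arm holds its last target. There are 200 camera calls.

### The job

Run the book press from the four grey control units lying loose on the bench, in this order, with the fingertips of the closed gripper: push the raised half of the rocker switch all the way down, then push the long bar key in until it stays in, then press the flat round button fully home and keep it pressed: finish while still holding it down. Do not press the mushroom-headed stop button, and press the controls where they stand: do not lift, tip or shove the units. Leave everything else on the bench where it is.

Things in the scene. Friction and masses are not known exactly. Their poses are not given: they have to be found in the camera images.
- rocker_unit: Grey box-shaped cordless control unit, 96 x 60 x 34 mm (x, y, z), carrying the pale grey-beige paddle rocker switch. Loose, 0.65 to 1.05 kg, on rubber feet. Origin at the centre of its underside, z up. The rocker's hinge runs along the unit's y, through the unit's axis, 44 mm up; its raised half lies on the unit's -x side while the switch is off.
- rocker_pad (a point): Point on the top face of the half of the rocker that is raised while the switch is off, in the middle of its width, 21 mm from the hinge line. The rocker is a pale V-shaped paddle: two halves, each 30 mm long from the hinge and 34 mm wide. Off: this half slopes up at 23 degrees, its outer end about 56 mm above the bench, this point about 52 mm; on: this half lies level, 44 mm above the bench and 10 mm above the housing, and the other half stands up.
- rocker (a joint): Angle of the rocker, rad: 0 fully off (0 to 0.08 at the start), 0.40 fully on, against its stop. It stays where it is left; pushing down on the raised half takes about 2 to 3 N.
- bar_unit: Grey control unit, 88 x 52 x 34 mm, carrying the pale grey-beige bar key (56 mm along the unit's x, 20 mm along its y) at its middle. Loose, 0.65 to 1.05 kg, on rubber feet. Origin at the centre of its underside, z up.
- bar_top (a point): Centre of the top face of the bar key, 48 mm above the bench when up, 41 mm when fully in.
- bar_key (a joint): How far the bar key is pushed in, m: 0 up (0 to 0.001 at the start), 0.007 fully in, against its stop. It latches: it stays where it is left, without springing back. Pushing it takes about 3 N.
- round_unit: Grey control unit, 64 x 64 x 34 mm, carrying the pale grey-beige flat-topped round button (34 mm diameter) at its middle. Loose, 0.65 to 1.05 kg, on rubber feet. Origin at the centre of its underside, z up.
- round_top (a point): Centre of the top face of the flat round button, 48 mm above the bench when up.
- round_button (a joint): How far the round button is pressed, m: 0 up, 0.007 fully home. Sprung: starts to move at about 1.2 N, fully home at 4 N, comes back up when released.
- stop_unit: Grey control unit, 64 x 64 x 34 mm, carrying the pale grey-beige mushroom-headed stop button (domed head 44 mm across on a narrow stem, top 64 mm above the bench). Loose, 0.65 to 1.05 kg, on rubber feet. Origin at the centre of its underside, z up.
- stop_button (a joint): How far the mushroom stop button is pressed, m: 0 up, 0.007 fully in; sprung. Not to be pressed.
- spool: Bystander: standing wooden thread spool, 36 mm diameter, 48 mm tall; origin at the centre of its underside.
- folder: Bystander: white flat folding tool lying among the units, 120 x 20 x 5 mm, long along its x; origin at the underside, 55 mm from its square end.
- glue: Bystander: amber glue jar with white cap, 38 mm diameter, 70 mm tall; origin at the centre of its underside.
- weight: Bystander: dark steel knobbed weight, 60 mm diameter, 72 mm tall, 1.2 kg; origin at the centre of its underside.
- tin: Bystander: open shallow steel tray of brass book corners, 90 x 120 x 30 mm; origin at the centre of its underside.
- book: Bystander: green bound book lying flat, 150 x 110 x 28 mm; origin at the centre of its underside.
There are look-alikes about, which are no part of the job. What is shaped like the round_unit but blue or purple is not meant.

How it is judged:
By the outcome, as a careful person would: the job done as asked, in the order asked, and still so for the second after the job is handed in, while the arm keeps its last pose, push and grip.
It also fails if it takes over 48 s, if anything falls off the work surface, if the arm or the gripper's body presses on something with over 40 N, if the wrist force passes 120 N, or if a joint passes its speed limit or range.

## Working session

There is one attempt and no reset: what is moved stays moved. The work goes in short steps, Python scripts to look and compute and a shell command to move; the robot and the scene stay as the last step left them, time stands still between calls to the robot, and variables do not carry over. Pictures are saved under pics/ and viewed, about 8 in all and at most 12, crops included, and the job is handed in when it is done.

```bash
mkdir -p pics; python3 - <<'E'
from rig import *
import cv2,numpy as np
for c in("top","side"):
    cv2.imwrite(f"pics/{c}0.png",grab_frame(c))
    K=get_calibration(c);print(c,K["mtx"].round(1).tolist(),K["T"].round(3).tolist(),[k for k in K])
    for t in("rocker_unit","rocker_pad","bar_unit","bar_top","round_unit","round_top","stop_unit","stop_button"):
        print(c,t,[(r["location"] if isinstance(r["location"],list) else r["location"].round(3).tolist(),round(float(r["confidence"]),2)) for r in recognise(c,t)][:4])
s=sense();print(s["clock"],s["position"],s["eef_rot"],s["wrist_force"],s["gripper_width"])
E
```

```text
top [[571.5, 0.0, 319.9], [0.0, 571.5, 239.8], [0.0, 0.0, 1.0]] [[0.02, 0.991, -0.129, 0.42], [-0.999, 0.023, 0.023, 0.006], [0.025, 0.128, 0.991, 1.17], [0.0, 0.0, 0.0, 1.0]] ['mtx', 'T']
top rocker_unit [([0.4722, 0.1271, 0.0349], 0.64)]
top rocker_pad [([0.475, 0.1277, 0.0415], 0.65)]
top bar_unit [([0.5249, 0.3344, 0.0364], 0.6)]
top bar_top [([0.5385, -0.3196, 0.0371], 0.34), ([0.5665, -0.2208, 0.0424], 0.29)]
top round_unit [([0.4968, -0.1001, 0.0345], 0.97), ([0.3756, -0.0877, 0.0307], 0.96), ([0.45, -0.2306, 0.037], 0.66)]
top round_top [([0.4542, -0.2326, 0.0494], 0.77), ([0.3747, -0.0813, 0.0501], 0.53), ([0.495, -0.1038, 0.0481], 0.49), ([0.5235, 0.3336, 0.0457], 0.34)]
top stop_unit [([0.5384, -0.3206, 0.0354], 0.68)]
top stop_button [([0.5412, -0.3248, 0.064], 0.73)]
side [[491.3, 0.0, 320.0], [0.0, 491.3, 240.7], [0.0, 0.0, 1.0]] [[0.813, 0.441, -0.38, 0.245], [-0.582, 0.633, -0.51, -0.433], [0.015, 0.636, 0.772, 0.71], [0.0, 0.0, 0.0, 1.0]] ['mtx', 'T']
side rocker_unit [([0.4672, 0.1124, 0.0366], 0.77)]
side rocker_pad [([0.4747, 0.121, 0.0472], 0.75), ([0.5375, -0.3265, 0.0611], 0.27)]
side bar_unit [([0.5149, 0.3236, 0.0308], 0.76)]
side bar_top [([0.5202, 0.3315, 0.0465], 0.79)]
side round_unit [([0.4846, -0.1089, 0.0352], 0.85), ([0.446, -0.2364, 0.036], 0.79), ([0.3718, -0.0976, 0.0345], 0.57)]
side round_top [([0.4575, -0.2284, 0.0513], 0.8), ([0.3693, -0.0881, 0.0479], 0.77), ([0.4942, -0.1057, 0.0505], 0.61), ([0.7224, -0.2906, 0.0301], 0.37)]
side stop_unit [([0.5349, -0.3315, 0.0348], 0.89)]
side stop_button [([0.5174, 0.3218, 0.0321], 0.72), ([0.5345, -0.3269, 0.0639], 0.68)]
0.9 [0.23614769 0.60555571 0.21867271] [ 0.58381083  0.39896098 -0.39895939 -0.58380344] [ 0.23371066  0.11191914 -0.0109678 ] 0.09288393541560673
```

View pics/top0.png

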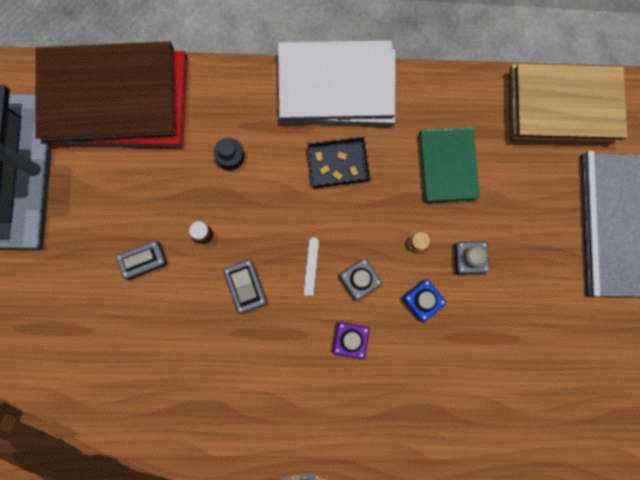

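View pics/side0.png

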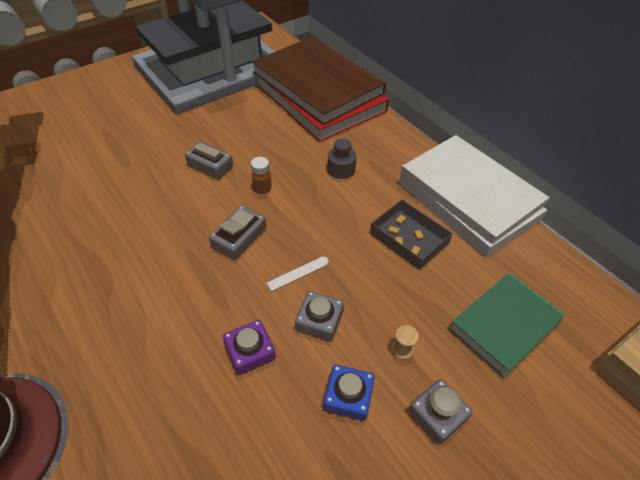

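The top view shows the bar unit at (141,259), the rocker unit at (245,286), the grey round unit at (361,279) and the stop unit at (472,257). The blue and purple look-alikes are at (426,300) and (352,341). Next I measure edges and orientation.

```bash
cat > h.py <<'E'
from rig import *
import cv2,numpy as np
from scipy.spatial.transform import Rotation as R
def ray(c,u,v):
    K=get_calibration(c);M=K["mtx"];T=K["T"]
    d=T[:3,:3]@np.array([(u-M[0,2])/M[0,0],-(v-M[1,2])/M[1,1],-1]);return T[:3,3],d
def at(c,u,v,z):
    o,d=ray(c,u,v);return o+d*(z-o[2])/d[2]
def tri(a,b):
    (o,d),(p,e)=ray("top",*a),ray("side",*b)
    s=np.linalg.lstsq(np.c_[d,-e],p-o,rcond=None)[0];A=o+d*s[0];B=p+e*s[1];return (A+B)/2,np.linalg.norm(A-B)
def proj(c,P):
    K=get_calibration(c);M=K["mtx"];q=np.linalg.inv(K["T"])@np.r_[P,1]
    return np.array([M[0,0]*q[0]/-q[2]+M[0,2],M[1,1]*q[1]/q[2]+M[1,2]])
E
python3 - <<'E'
from h import *
for c in("top","side"): 
    im=grab_frame(c)
    for t,z in(("rocker_unit",.034),("rocker",.05),("bar_unit",.034),("bar_key",.048),("round_unit",.034),("round_button",.048)):
        for r in silhouettes(c,t)[:4]:
            m=r["pixels"].astype(np.uint8); 
            if m.sum()<20: continue
            ys,xs=np.nonzero(m);rc=cv2.minAreaRect(np.c_[xs,ys].astype(np.float32))
            cs=np.array([at(c,u,v,z)[:2] for u,v in cv2.boxPoints(rc)])
            e=[cs[1]-cs[0],cs[2]-cs[1]];e.sort(key=np.linalg.norm)
            print(c,t,round(float(r["confidence"]),2),"px",xs.mean().round(1),ys.mean().round(1),"xy",at(c,xs.mean(),ys.mean(),z)[:2].round(4),"long",np.linalg.norm(e[1]).round(3),"short",np.linalg.norm(e[0]).round(3),"ang",np.degrees(np.arctan2(e[1][1],e[1][0])).round(1))
t=cv2.imread("pics/top0.png");s=cv2.imread("pics/side0.png")
f=lambda i,u,v:cv2.resize(i[v-30:v+30,u-40:u+40],(400,300),interpolation=cv2.INTER_CUBIC)
cv2.imwrite("pics/crops.png",np.vstack([np.hstack([f(t,245,286),f(t,141,259)]),np.hstack([f(s,238,231),f(s,209,158)])]))
E
```

```text
top rocker_unit 0.66 px 228.7 153.3 xy [0.7405 0.1698] long 0.065 short 0.059 ang -177.9
top rocker_unit 0.65 px 244.3 285.8 xy [0.4722 0.1281] long 0.097 short 0.062 ang -159.1
top rocker 0.74 px 243.1 285.6 xy [0.4719 0.1286] long 0.06 short 0.035 ang -156.3
top bar_unit 0.69 px 140.6 259.6 xy [0.5196 0.3347] long 0.092 short 0.057 ang -67.6
top bar_key 0.8 px 138.4 258.4 xy [0.5206 0.335 ] long 0.056 short 0.022 ang -66.3
top bar_key 0.59 px 243.0 284.8 xy [0.4734 0.1291] long 0.06 short 0.035 ang -159.6
top bar_key 0.18 px 448.1 164.3 xy [ 0.7259 -0.2758] long 0.156 short 0.118 ang -177.1
top round_unit 0.89 px 360.0 278.3 xy [ 0.492  -0.1009] long 0.064 short 0.063 ang -55.2
top round_unit 0.75 px 423.6 299.8 xy [ 0.4521 -0.2279] long 0.067 short 0.065 ang -50.2
top round_unit 0.65 px 350.6 339.6 xy [ 0.3714 -0.0838] long 0.067 short 0.066 ang -99.1
top round_button 0.8 px 351.2 340.3 xy [ 0.3707 -0.0838] long 0.031 short 0.029 ang -88.9
top round_button 0.73 px 244.4 285.7 xy [0.4719 0.1264] long 0.096 short 0.061 ang -159.7
top round_button 0.64 px 360.9 278.1 xy [ 0.4915 -0.1
[... 481 characters left out ...]
81 px 207.7 151.0 xy [0.5203 0.3297] long 0.066 short 0.032 ang -65.4
side bar_key 0.28 px 404.2 342.0 xy [ 0.5596 -0.2267] long 0.057 short 0.034 ang 32.0
side round_unit 0.77 px 319.7 315.2 xy [ 0.488  -0.1097] long 0.079 short 0.07 ang 38.0
side round_unit 0.77 px 249.4 346.5 xy [ 0.3694 -0.0932] long 0.077 short 0.068 ang -101.3
side round_unit 0.73 px 349.4 392.1 xy [ 0.4493 -0.2367] long 0.072 short 0.066 ang 40.9
side round_button 0.7 px 247.8 339.3 xy [ 0.3708 -0.0885] long 0.038 short 0.033 ang -121.1
side round_button 0.69 px 320.1 307.1 xy [ 0.4919 -0.1049] long 0.04 short 0.032 ang -126.3
side round_button 0.55 px 349.9 385.3 xy [ 0.4516 -0.2333] long 0.037 short 0.034 ang -128.7
```

View pics/crops.png

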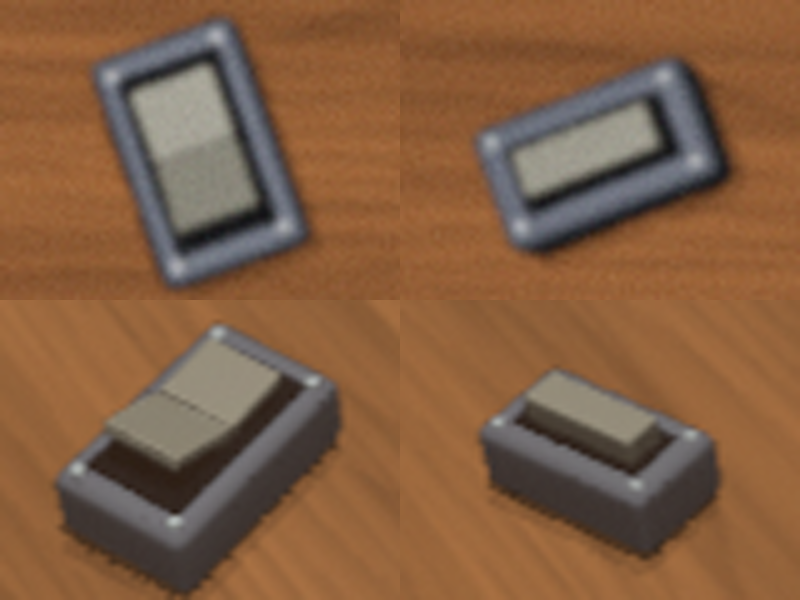

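The near (robot-side) half of the rocker is raised: its outer edge in the side view, about (219,226) to (234,234), stands clear of the housing with a gap below it. I check that with triangulation and work out the tool axes.

```bash
python3 - <<'E'
from h import *
for n,a,b in(("near L",(241,303),(219.4,226)),("near R",(257,297),(233.6,234.4)),("hinge L",(236,290),(231,218.6)),("hinge R",(251.8,285),(244,228.4)),("far L",(231,273.6),(240.6,208.6)),("far R",(247,269),(254.6,216.6)),
 ("round",(360.9,278.1),(320.1,307.1)),("bar",(138.4,258.4),(207.7,151))):
    print(n,*[np.round(x,4) for x in tri(a,b)])
s=sense();r=R.from_quat(s["eef_rot"]).as_matrix();print(r.round(3),s["clock"])
rk=np.array([.4725,.1265]);pad=rk-.021*np.array([np.cos(np.radians(21)),np.sin(np.radians(21))])
print("pad",pad,"z .052 proj",proj("top",np.r_[pad,.052]),proj("side",np.r_[pad,.052]))
w=np.array([-np.cos(np.radians(67)),np.sin(np.radians(67)),0])
for g in(w,-w):
  x=g;y=np.array([0,0,-1.]);D=np.c_[x,y,np.cross(x,y)];print("turn(deg, tool)",np.degrees((R.from_matrix(r).inv()*R.from_matrix(D)).as_rotvec()).round(1),D.round(3).tolist())
print("bar in tool",(r.T@(np.array([.5205,.3325,.12])-s["position"])*1e3).round(),"pad",(r.T@(np.r_[pad,.12]-s["position"])*1e3).round())
E
```

```text
near L [0.4395 0.1304 0.0544] 0.0034
near R [0.4514 0.1002 0.0529] 0.0026
hinge L [0.4661 0.1413 0.0468] 0.0064
hinge R [0.4761 0.1117 0.0414] 0.005
far L [0.4956 0.1535 0.0452] 0.0012
far R [0.5061 0.1223 0.0448] 0.0028
round [ 0.4927 -0.1023  0.0435] 0.002
bar [0.5218 0.3363 0.0425] 0.0016
[[ 0.363 -0.    -0.932]
 [ 0.932 -0.     0.363]
 [-0.    -1.     0.   ]] 1.6
pad [0.45289481 0.11897427] z .052 proj [247.64459324 295.42528367] [228.45236176 227.81467321]
turn(deg, tool) [ -0.  -44.3  -0. ] [[-0.391, 0.0, -0.921], [0.921, 0.0, -0.391], [0.0, -1.0, -0.0]]
turn(deg, tool) [  0.  135.7  -0. ] [[0.391, 0.0, 0.921], [-0.921, 0.0, 0.391], [-0.0, -1.0, 0.0]]
bar in tool [-151.   99. -364.] pad [-375.   99. -379.]
```

Triangulation confirms it: the near edge is about 54 mm up, the far edge 45 mm, yaw about 22°. Moving to the rocker pad with the gripper closing.

```bash
python3 -m creep '[[1,-27,0,-27,0,0,0],[1,-27,0,-27,0,0,0],[1,-27,0,-27,0,0,0],[1,-27,0,-27,0,0,0],[1,-27,0,-27,0,0,0],[1,-27,0,-27,0,0,0],[1,-27,0,-27,0,0,0],[1,-27,0,-27,0,0,0],[1,-27,0,-27,0,0,0],[1,-27,0,-27,0,0,0],[1,-27,0,-27,0,0,0],[1,-27,0,-27,0,0,0]]' 20; python3 -m creep '[[1,0,0,0,0,-7.1,0],[1,0,0,0,0,-7.1,0],[1,0,0,0,0,-7.1,0],[1,0,0,0,0,-7.1,0],[1,0,0,0,0,-7.1,0],[1,0,0,0,0,-7.1,0],[1,0,0,0,0,0,0]]'
cat > d.py <<'E'
from h import *
import sys
s=sense();r=R.from_quat(s["eef_rot"]).as_matrix()
for P in((.4533,.119,.075),(.5210,.3340,.075),(.4922,-.1025,.075)):
    print(P,"shift tool mm",(r.T@(np.array(P)-s["position"])*1e3).round(1))
print("clock",s["clock"],"pos",s["position"].round(4),"xdir",np.degrees(np.arctan2(r[1,0],r[0,0])).round(1),"down",r[:,1].round(3),"F",np.round(s["wrist_force"],2),"w",s["gripper_width"])
E
python3 d.py
```

```text
clock: 2.6
position: [0.4244, 0.1814, 0.2154]
eef_rot: [-0.576, -0.408, 0.403, 0.583]
wrist_force: [0.2, 1.0, -0.1]
gripper_width: 0.0173
clock: 3.18
position: [0.4309, 0.1672, 0.2173]
eef_rot: [0.393, 0.592, -0.584, -0.391]
wrist_force: [-0.7, -0.4, 0.6]
gripper_width: 0.0003
(0.4533, 0.119, 0.075) shift tool mm [-53.7 142.1  -0.7]
(0.521, 0.334, 0.075) shift tool mm [ 118.8  144.3 -145.8]
(0.4922, -0.1025, 0.075) shift tool mm [-273.1  140.8   48.5]
clock 3.1833 pos [0.4309 0.1672 0.2173] xdir 112.6 down [ 0.008  0.007 -1.   ] F [-0.69 -0.4   0.58] w 0.00025254931478233054
```

```bash
python3 -m creep '[[1,-27,20,0,0,0,0],[1,-27,20,0,0,0,0],[1,0,30,0,0,0,0],[1,0,30,0,0,0,0],[1,0,25,0,0,0,0],[1,0,0,0,0,0,0]]'; python3 d.py; python3 - <<'E'
from h import *
t=grab_frame("top");s=grab_frame("side")
f=lambda i,u,v:cv2.resize(i[v-45:v+45,u-60:u+60],(400,300),interpolation=cv2.INTER_CUBIC)
cv2.imwrite("pics/c2.png",np.hstack([f(t,245,280),f(s,232,215)]))
E
```

```text
clock: 3.68
position: [0.46, 0.1186, 0.0919]
eef_rot: [0.402, 0.593, -0.576, -0.394]
wrist_force: [-0.4, -0.2, 0.3]
gripper_width: 0.0006
(0.4533, 0.119, 0.075) shift tool mm [ 2.7 16.8  6.5]
(0.521, 0.334, 0.075) shift tool mm [ 177.9   21.  -135.2]
(0.4922, -0.1025, 0.075) shift tool mm [-217.6   15.    51.5]
clock 3.6833 pos [0.46   0.1186 0.0919] xdir 111.5 down [ 0.023  0.012 -1.   ] F [-0.36 -0.25  0.33] w 0.0006094962232232981
```

View pics/c2.png

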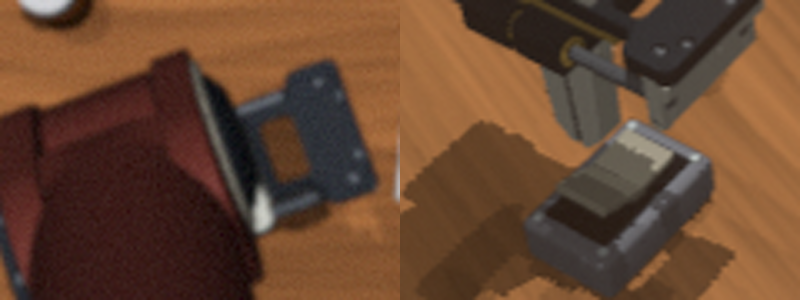

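```bash
python3 - <<'E'
from h import *
s=sense();r=R.from_quat(s["eef_rot"]).as_matrix();p=s["position"]
def sc(P): 
    a=proj("side",P);b=proj("top",P);return ((a-[172,170])*400/120+[400,0]).round(),((b-[185,235])*400/120).round()
for n,o in(("tcp",(0,0,0)),("x+17",(.0175,0,0)),("x-17",(-.0175,0,0)),("x+46",(.0465,0,0)),("x-46",(-.0465,0,0)),("up80",(0,-.08,0)),("body +x94",(.094,-.084,0)),("body -x94",(-.094,-.084,0)),("z+94",(0,-.084,.094))): print(n,*sc(p+r@np.array(o)))
for n in("side",): print([(x["location"],x["confidence"]) for x in recognise(n,"rocker_pad")])
cv2.imwrite("pics/side2.png",cv2.resize(grab_frame("side")[100:280,120:360],(800,600),interpolation=cv2.INTER_CUBIC))
E
```

```text
tcp [593. 129.] [201. 182.]
x+17 [566. 115.] [171. 193.]
x-17 [620. 143.] [230. 171.]
x+46 [523.  92.] [122. 211.]
x-46 [665. 166.] [279. 153.]
up80 [568.  16.] [187. 180.]
body +x94 [419. -63.] [ 13. 244.]
body -x94 [728.  90.] [357. 117.]
z+94 [430. 136.] [248. 353.]
[([0.4768, 0.1219, 0.0463], 0.8), ([0.5312, -0.3319, 0.0336], 0.55)]
```

View pics/side2.png

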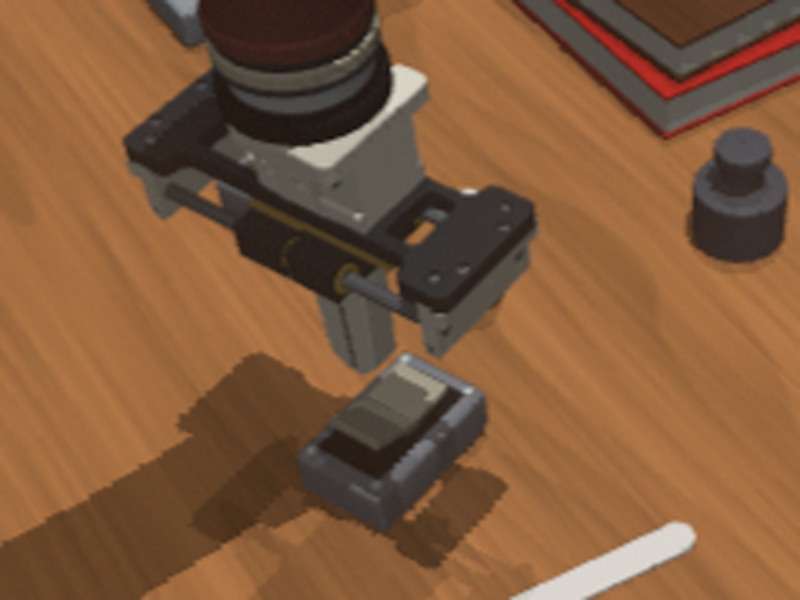

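Closed fingertips at the TCP, with the body brackets at the sides well above the unit. I correct the offset and tilt, then press in small steps.

```bash
cat >> d.py <<'E'
d=r.T@np.array([0,0,-1]);print("tilt fix deg",np.degrees(np.cross([0,1,0],d)).round(2))
E
python3 -m creep '[[1,2.7,0,6.5,0,0,0],[1,0,0,0,0.4,0,1.5],[1,0,0,0,0,0,0]]'; python3 d.py
```

```text
clock: 4.13
position: [0.4582, 0.1215, 0.1011]
eef_rot: [0.413, 0.591, -0.578, -0.383]
wrist_force: [0.5, 0.1, 0.7]
gripper_width: 0.0002
(0.4533, 0.119, 0.075) shift tool mm [ 0.1 25.8  6.5]
(0.521, 0.334, 0.075) shift tool mm [ 175.3   27.  -135.4]
(0.4922, -0.1025, 0.075) shift tool mm [-220.1   29.6   51.6]
clock 4.1333 pos [0.4582 0.1215 0.1011] xdir 111.5 down [ 0.045 -0.009 -0.999] F [0.54 0.08 0.68] w 0.00017251183640414552
tilt fix deg [ 2.23  0.   -1.44]
```

```bash
python3 -m creep '[[1,0,10,6.5,2.2,0,-1.4]]'; python3 d.py;python3 -m creep '[[1,0,0,0,0,0,0]]'; python3 d.py
```

```text
clock: 4.22
position: [0.4528, 0.121, 0.0933]
eef_rot: [0.398, 0.587, -0.584, -0.396]
wrist_force: [-1.4, 0.2, -0.5]
gripper_width: 0.0005
(0.4533, 0.119, 0.075) shift tool mm [-2.  18.3  0.3]
(0.521, 0.334, 0.075) shift tool mm [ 172.7   19.  -142.1]
(0.4922, -0.1025, 0.075) shift tool mm [-222.2   18.2   46.2]
clock 4.2167 pos [0.4528 0.121  0.0933] xdir 111.7 down [ 0.005  0.002 -1.   ] F [-1.41  0.18 -0.51] w 0.0005228692706381508
tilt fix deg [ 0.3   0.   -0.02]
clock: 4.3
position: [0.4527, 0.1203, 0.0935]
eef_rot: [0.398, 0.586, -0.584, -0.396]
wrist_force: [-0.1, -0.1, 0.2]
gripper_width: 0.0006
(0.4533, 0.119, 0.075) shift tool mm [-1.4 18.5  0. ]
(0.521, 0.334, 0.075) shift tool mm [ 173.5   19.2 -142.2]
(0.4922, -0.1025, 0.075) shift tool mm [-221.6   18.3   45.6]
clock 4.3 pos [0.4527 0.1203 0.0935] xdir 111.6 down [ 0.004  0.002 -1.   ] F [-0.15 -0.13  0.18] w 0.0005783641571815999
tilt fix deg [ 0.27 -0.    0.  ]
```

```bash
python3 -m creep '[[1,-1,12,0,0.2,0,0],[1,0,12,0,0,0,0],[1,0,8,0,0,0,0]]'; python3 d.py; python3 -m creep '[[1,0,5,0,0,0,0],[1,0,4,0,0,0,0]]'; python3 d.py
```

```text
clock: 4.55
position: [0.4563, 0.1206, 0.0652]
eef_rot: [0.4, 0.589, -0.581, -0.395]
wrist_force: [0.3, -0.1, -0.1]
gripper_width: 0.0008
(0.4533, 0.119, 0.075) shift tool mm [-0.4 -9.8  3.2]
(0.521, 0.334, 0.075) shift tool mm [ 174.6   -8.  -138.8]
(0.4922, -0.1025, 0.075) shift tool mm [-220.7  -10.4   48.5]
clock 4.55 pos [0.4563 0.1206 0.0652] xdir 111.6 down [ 0.013  0.005 -1.   ] F [ 0.26 -0.12 -0.06] w 0.0008290751969857449
tilt fix deg [ 0.78  0.   -0.02]
clock: 4.72
position: [0.4565, 0.1208, 0.0563]
eef_rot: [0.401, 0.589, -0.58, -0.395]
wrist_force: [0.1, -0.2, -0.3]
gripper_width: 0.0003
(0.4533, 0.119, 0.075) shift tool mm [ -0.5 -18.7   3.3]
(0.521, 0.334, 0.075) shift tool mm [ 174.6  -16.7 -138.6]
(0.4922, -0.1025, 0.075) shift tool mm [-220.8  -19.4   48.5]
clock 4.7167 pos [0.4565 0.1208 0.0563] xdir 111.6 down [ 0.014  0.005 -1.   ] F [ 0.12 -0.16 -0.34] w 0.0002742908251412859
tilt fix deg [ 0.87  0.   -0.02]
```

```bash
python3 -m creep '[[1,0,1,3.5,0.9,0,0]]'; python3 -m creep '[[1,0,4,0.5,0.2,0,0],[1,0,3,0.5,0.2,0,0]]'; python3 d.py;python3 -m creep '[[1,0,3,0.5,0.2,0,0]]'; python3 -m creep '[[1,0,3,0.5,0.2,0,0]]'; python3 d.py
```

```text
clock: 4.8
position: [0.4528, 0.1195, 0.0551]
eef_rot: [-0.397, -0.584, 0.585, 0.398]
wrist_force: [-0.5, 0.5, -0.3]
gripper_width: 0.0007
clock: 4.97
position: [0.4514, 0.1189, 0.0485]
eef_rot: [-0.396, -0.582, 0.588, 0.399]
wrist_force: [0.6, 0.3, 2.8]
gripper_width: 0.0006
(0.4533, 0.119, 0.075) shift tool mm [ -0.6 -26.5  -1.6]
(0.521, 0.334, 0.075) shift tool mm [ 174.5  -28.  -143.5]
(0.4922, -0.1025, 0.075) shift tool mm [-220.9  -25.9   43.7]
clock 4.9667 pos [0.4514 0.1189 0.0485] xdir 111.6 down [-0.009 -0.004 -1.   ] F [0.58 0.33 2.84] w 0.0006492308091447564
tilt fix deg [-0.56  0.   -0.04]
clock: 5.05
position: [0.4511, 0.1188, 0.0456]
eef_rot: [-0.395, -0.581, 0.589, 0.4]
wrist_force: [-0.4, -0.4, 2.5]
gripper_width: 0.0002
clock: 5.13
position: [0.4512, 0.1188, 0.0435]
eef_rot: [-0.395, -0.58, 0.589, 0.4]
wrist_force: [-6.4, -1.4, 40.4]
gripper_width: 0.0005
(0.4533, 0.119, 0.075) shift tool mm [ -0.6 -31.5  -1.6]
(0.521, 0.334, 0.075) shift tool mm [ 174.5  -33.8 -143.5]
(0.4922, -0.1025, 0.075) shift tool mm [-220.9  -30.6   43.6]
clock 5.1333 pos [0.4512 0.1188 0.0435] xdir 111.6 down [-0.014 -0.006 -1.   ] F [-6.36 -1.39 40.37] w 0.0005456461312346273
tilt fix deg [-0.88  0.   -0.05]
```

Rocker resistance of about 2.5 N, then a hard stop at 43.5 mm. Lifting, looking at the rocker, and moving to the bar.

```bash
python3 -m creep '[[1,0,-15,0,0,0,0],[1,0,-25,0,-0.9,0,0],[1,0,-20,0,0,0,0],[1,29,0,-24,0,0,0],[1,29,0,-24,0,0,0],[1,29,0,-24,0,0,0],[1,29,0,-24,0,0,0],[1,29,0,-24,0,0,0],[1,29,0,-24,0,0,0],[1,0,0,0,0,0,0]]'; python3 d.py; python3 - <<'E'
from h import *
t=grab_frame("top");s=grab_frame("side")
f=lambda i,u,v:cv2.resize(i[v-30:v+30,u-40:u+40],(400,300),interpolation=cv2.INTER_CUBIC)
cv2.imwrite("pics/c3.png",np.vstack([np.hstack([f(t,245,286),f(s,238,231)]),np.hstack([f(t,141,259),f(s,209,158)])]))
E
```

```text
clock: 5.97
position: [0.528, 0.3397, 0.1049]
eef_rot: [0.402, 0.584, -0.581, -0.4]
wrist_force: [-0.5, 1.4, 0.3]
gripper_width: 0.0006
(0.4533, 0.119, 0.075) shift tool mm [-179.6   29.2  148.6]
(0.521, 0.334, 0.075) shift tool mm [-2.9 29.8  8.7]
(0.4922, -0.1025, 0.075) shift tool mm [-400.4   29.   191.1]
clock 5.9667 pos [0.528  0.3397 0.1049] xdir 110.9 down [ 0.004  0.002 -1.   ] F [-0.53  1.44  0.28] w 0.0005883196307925639
tilt fix deg [ 0.26  0.   -0.01]
```

View pics/c3.png

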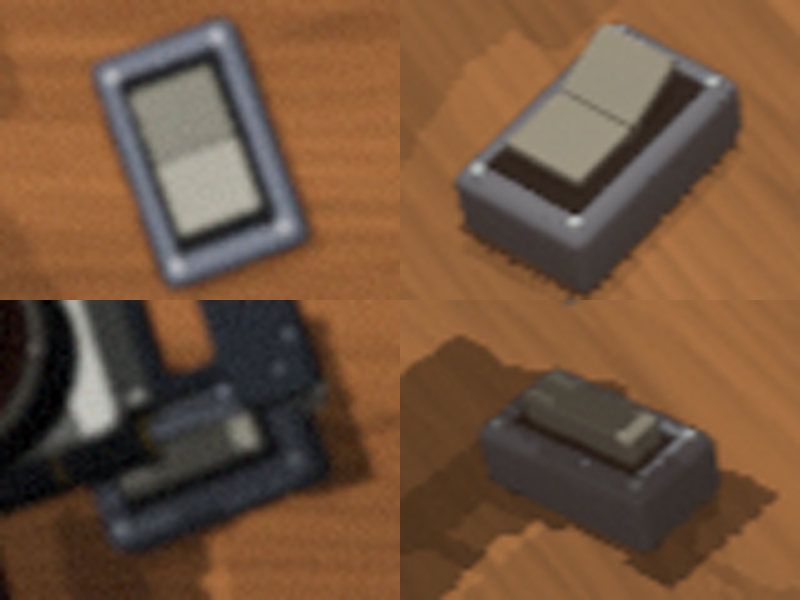

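The rocker is flipped: the near half is now level and bright, the far half is raised, and the unit sits at the same pixels. Now the bar key.

```bash
python3 -m creep '[[1,-2.9,5,8.7,0.3,0,0],[1,0,15,0,0.1,0,0],[1,0,15,0,0.2,0,0],[1,0,10,0.5,0.2,0,0],[1,0,5,0.5,0.2,0,0]]'; python3 d.py
```

```text
clock: 6.48
position: [0.5195, 0.3149, 0.0531]
eef_rot: [-0.405, -0.571, 0.588, 0.405]
wrist_force: [-0.6, -0.6, -0.1]
gripper_width: 0.0004
(0.4533, 0.119, 0.075) shift tool mm [-161.5  -16.9  129.9]
(0.521, 0.334, 0.075) shift tool mm [ 17.1 -22.3  -7.5]
(0.4922, -0.1025, 0.075) shift tool mm [-382.9  -13.   169.4]
clock 6.4833 pos [0.5195 0.3149 0.0531] xdir 110.1 down [-0.015 -0.02  -1.   ] F [-0.61 -0.58 -0.06] w 0.0003622354257359313
tilt fix deg [-1.21  0.   -0.8 ]
```

```bash
python3 -m creep '[[1,0,-4,0,-1.2,0,-0.8],[1,0,0,0,0,0,0]]'; python3 d.py; 
```

```text
clock: 6.65
position: [0.5189, 0.3113, 0.0551]
eef_rot: [-0.406, -0.577, 0.581, 0.406]
wrist_force: [-0.4, 0.3, 0.4]
gripper_width: 0.0003
(0.4533, 0.119, 0.075) shift tool mm [-158.5  -19.   127.2]
(0.521, 0.334, 0.075) shift tool mm [ 20.6 -20.   -9.7]
(0.4922, -0.1025, 0.075) shift tool mm [-380.   -18.3  166. ]
clock 6.65 pos [0.5189 0.3113 0.0551] xdir 109.9 down [-0.003 -0.004 -1.   ] F [-0.42  0.31  0.38] w 0.00028921413489616513
tilt fix deg [-0.26  0.   -0.14]
```

```bash
python3 -m creep '[[1,20,-2,-9.5,0,-2.5,0],[1,0,0,0,0,0,0],[1,0,0,0,0,0,0]]'; python3 d.py; 
```

```text
clock: 6.9
position: [0.5221, 0.3297, 0.0573]
eef_rot: [-0.395, -0.584, 0.59, 0.394]
wrist_force: [-0.1, -1.5, 0.1]
gripper_width: 0.0004
(0.4533, 0.119, 0.075) shift tool mm [-169.2  -15.8  143.4]
(0.521, 0.334, 0.075) shift tool mm [  4.3 -17.7  -0.5]
(0.4922, -0.1025, 0.075) shift tool mm [-389.   -14.3  191. ]
clock 6.9 pos [0.5221 0.3297 0.0573] xdir 112.2 down [-0.004 -0.007 -1.   ] F [-0.14 -1.47  0.12] w 0.0004448513841874526
tilt fix deg [-0.37  0.   -0.31]
```

```bash
python3 -m creep '[[1,4,5,-0.5,-0.3,0,-0.3],[1,1,3,0,0,0,0]]'; python3 d.py;  python3 -m creep '[[1,0.5,3,0,0,0,0]]'; python3 -m creep '[[1,0,3,0,0,0,0]]'; python3 d.py
```

```text
clock: 7.07
position: [0.5215, 0.3344, 0.0499]
eef_rot: [0.395, 0.587, -0.586, -0.395]
wrist_force: [0.0, -0.5, -0.8]
gripper_width: 0.0007
(0.4533, 0.119, 0.075) shift tool mm [-174.   -25.4  144.2]
(0.521, 0.334, 0.075) shift tool mm [ -0.2 -25.1   0.6]
(0.4922, -0.1025, 0.075) shift tool mm [-393.8  -25.5  191.5]
clock 7.0667 pos [0.5215 0.3344 0.0499] xdir 112.1 down [ 0.001  0.001 -1.   ] F [ 0.02 -0.52 -0.8 ] w 0.0006606773344445331
tilt fix deg [ 0.07 -0.    0.02]
clock: 7.15
position: [0.5214, 0.3347, 0.0467]
eef_rot: [0.395, 0.587, -0.586, -0.395]
wrist_force: [-0.1, -0.9, 2.6]
gripper_width: 0.0002
clock: 7.23
position: [0.5215, 0.3347, 0.0437]
eef_rot: [0.395, 0.587, -0.586, -0.395]
wrist_force: [-0.7, 0.0, 3.1]
gripper_width: 0.0003
(0.4533, 0.119, 0.075) shift tool mm [-174.3  -31.6  144.1]
(0.521, 0.334, 0.075) shift tool mm [ -0.4 -31.3   0.6]
(0.4922, -0.1025, 0.075) shift tool mm [-394.2  -31.7  191.2]
clock 7.2333 pos [0.5215 0.3347 0.0437] xdir 112.1 down [ 0.002  0.001 -1.   ] F [-0.71  0.05  3.06] w 0.0003232731846010363
tilt fix deg [ 0.11 -0.    0.01]
```

```bash
python3 -m creep '[[1,0,2.2,0,0,0,0]]'; python3 -m creep '[[1,0,1.2,0,0,0,0]]'; python3 d.py
```

```text
clock: 7.32
position: [0.5214, 0.3347, 0.0414]
eef_rot: [0.395, 0.587, -0.586, -0.395]
wrist_force: [-0.8, 0.0, 4.2]
gripper_width: 0.0006
clock: 7.4
position: [0.5215, 0.3347, 0.0412]
eef_rot: [0.396, 0.587, -0.586, -0.395]
wrist_force: [-3.0, -2.3, 15.4]
gripper_width: 0.0005
(0.4533, 0.119, 0.075) shift tool mm [-174.4  -34.1  144.1]
(0.521, 0.334, 0.075) shift tool mm [ -0.5 -33.8   0.7]
(0.4922, -0.1025, 0.075) shift tool mm [-394.3  -34.2  191.1]
clock 7.4 pos [0.5215 0.3347 0.0412] xdir 112.0 down [ 0.002  0.001 -1.   ] F [-2.95 -2.28 15.39] w 0.0005349568000632223
tilt fix deg [ 0.11 -0.    0.01]
```

Bar at its hard stop (41.2 mm, 15 N after a steady 3 N). Moving on to the round button.

```bash
python3 -m creep '[[1,0,-15,0,0,0,0],[1,0,-25,0,0,0,0],[1,0,-25,0,0,0,0],[1,-36,0,17,0,0,0],[1,-36,0,17,0,0,0],[1,-36,0,17,0,0,0],[1,-36,0,17,0,0,0],[1,-36,0,17,0,0,0],[1,-36,0,17,0,0,0],[1,-36,0,17,0,0,0],[1,-36,0,17,0,0,0],[1,-36,0,17,0,0,0]]'; python3 -m creep '[[1,-20,0,10,0,0,0],[1,0,0,0,0,0,0],[1,0,0,0,0,0,0],[1,0,0,0,0,0,0]]'; python3 d.py; python3 - <<'E'
from h import *
t=grab_frame("top");s=grab_frame("side")
f=lambda i,u,v:cv2.resize(i[v-30:v+30,u-40:u+40],(400,300),interpolation=cv2.INTER_CUBIC)
cv2.imwrite("pics/c4.png",np.vstack([np.hstack([f(t,141,259),f(s,209,158)]),np.hstack([f(t,361,279),f(s,320,310)])]))
E
```

```text
clock: 8.4
position: [0.501, -0.024, 0.1038]
eef_rot: [0.387, 0.594, -0.588, -0.39]
wrist_force: [0.1, 0.5, 0.6]
gripper_width: 0.0004
clock: 8.73
position: [0.4968, -0.0608, 0.1023]
eef_rot: [0.394, 0.587, -0.586, -0.396]
wrist_force: [-0.4, 0.5, -0.4]
gripper_width: 0.0008
(0.4533, 0.119, 0.075) shift tool mm [182.9  27.7 -27.3]
(0.521, 0.334, 0.075) shift tool mm [ 356.7   28.  -170.9]
(0.4922, -0.1025, 0.075) shift tool mm [-37.   27.3  19.9]
clock 8.7333 pos [ 0.4968 -0.0608  0.1023] xdir 112.1 down [-0.002  0.002 -1.   ] F [-0.36  0.46 -0.36] w 0.0007847838214203255
tilt fix deg [-0.06  0.    0.14]
```

View pics/c4.png

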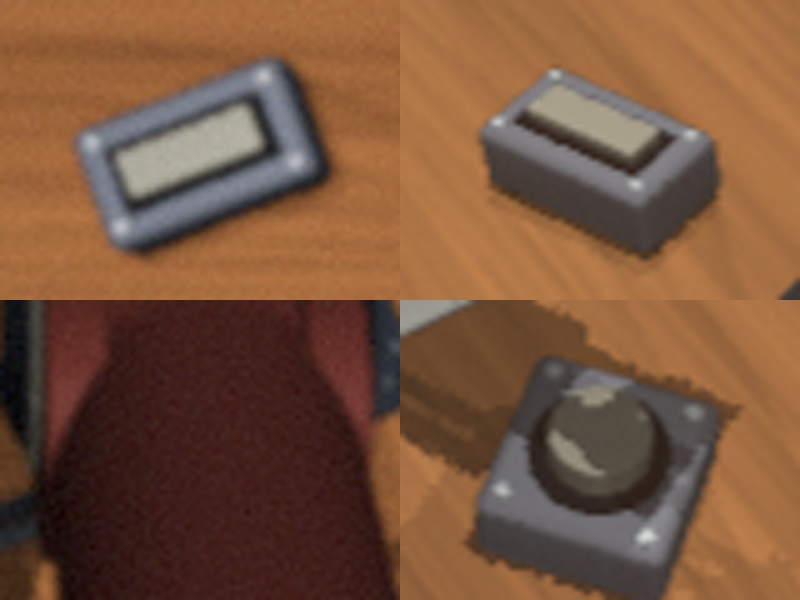

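The bar key is lower, and its unit is at the same pixels. The grey round button is ahead, at (320,307) in the side view.

```bash
python3 -m creep '[[1,-19,0,10,0,0,0],[1,-18,5,10,0,0,0],[1,0,10,0,0,0,0],[1,0,10,0,0,0,0],[1,0,10,0,0,0,0],[1,0,0,0,0,0,0],[1,0,0,0,0,0,0]]'; python3 d.py
```

```text
clock: 9.42
position: [0.4967, -0.084, 0.0654]
eef_rot: [0.385, 0.596, -0.588, -0.388]
wrist_force: [-0.8, 0.6, 0.4]
gripper_width: 0.0006
(0.4533, 0.119, 0.075) shift tool mm [203.3  -7.4 -42.3]
(0.521, 0.334, 0.075) shift tool mm [ 372.7   -4.8 -191. ]
(0.4922, -0.1025, 0.075) shift tool mm [-15.   -9.9  11.5]
clock 9.4167 pos [ 0.4967 -0.084   0.0654] xdir 113.8 down [ 0.002  0.012 -1.   ] F [-0.83  0.61  0.45] w 0.0005846358844635805
tilt fix deg [ 0.38 -0.    0.55]
```

```bash
python3 -m creep '[[1,-15,0,11.5,0.4,0,0.5],[1,0,0,0,0,0,0],[1,0,0,0,0,0,0]]'; python3 d.py
```

```text
clock: 9.67
position: [0.4928, -0.1002, 0.0656]
eef_rot: [0.384, 0.594, -0.593, -0.385]
wrist_force: [0.3, 0.3, 0.2]
gripper_width: 0.0008
(0.4533, 0.119, 0.075) shift tool mm [216.2  -9.1 -53.7]
(0.521, 0.334, 0.075) shift tool mm [ 384.6   -8.8 -203.4]
(0.4922, -0.1025, 0.075) shift tool mm [-1.8 -9.4  1.5]
clock 9.6667 pos [ 0.4928 -0.1002  0.0656] xdir 114.2 down [-0.     0.001 -1.   ] F [0.3  0.29 0.17] w 0.00075739807794915
tilt fix deg [ 0.03 -0.    0.07]
```

```bash
python3 -m creep '[[1,-2,7,1.5,0,0,0],[1,0,7,0.3,0,0,0]]'; python3 d.py; python3 -m creep '[[1,0,4,0.3,0,0,0],[1,0,3,0,0,0,0]]'; python3 -m creep '[[1,0,3,0,0,0,0]]';python3 d.py
```

```text
clock: 9.83
position: [0.4935, -0.1037, 0.0527]
eef_rot: [0.386, 0.594, -0.592, -0.383]
wrist_force: [0.2, 1.0, 0.2]
gripper_width: 0.0006
(0.4533, 0.119, 0.075) shift tool mm [219.7 -22.4 -54.4]
(0.521, 0.334, 0.075) shift tool mm [ 388.3  -22.1 -204. ]
(0.4922, -0.1025, 0.075) shift tool mm [  1.6 -22.3   0.6]
clock 9.8333 pos [ 0.4935 -0.1037  0.0527] xdir 114.1 down [ 0.005  0.    -1.   ] F [0.19 1.03 0.15] w 0.0006258122362420238
tilt fix deg [ 0.25  0.   -0.11]
clock: 10.0
position: [0.493, -0.104, 0.0446]
eef_rot: [0.386, 0.594, -0.592, -0.383]
wrist_force: [0.4, 0.8, 2.4]
gripper_width: 0.0007
clock: 10.08
position: [0.493, -0.104, 0.0413]
eef_rot: [0.386, 0.594, -0.592, -0.384]
wrist_force: [-0.9, 0.1, 5.5]
gripper_width: 0.0007
(0.4533, 0.119, 0.075) shift tool mm [219.7 -33.8 -54.8]
(0.521, 0.334, 0.075) shift tool mm [ 388.4  -33.5 -204.3]
(0.4922, -0.1025, 0.075) shift tool mm [  1.6 -33.7   0. ]
clock 10.0833 pos [ 0.493  -0.104   0.0413] xdir 114.1 down [ 0.004  0.    -1.   ] F [-0.87  0.07  5.48] w 0.0007225267483527912
tilt fix deg [ 0.23  0.   -0.08]
```

Fully home at about 41 mm. I press slightly further for a firm hold, then check that it's steady.

```bash
python3 -m creep '[[1,0,1.3,0,0,0,0]]';python3 d.py | grep clock; python3 - <<'E'
from h import *
s=grab_frame("side");t=grab_frame("top")
a=cv2.imread("pics/side0.png")
for i in range(4): grab_frame("top")
q=sense();print(q["clock"],q["position"].round(4),np.round(q["wrist_force"],2))
cv2.imwrite("pics/f.png",np.hstack([cv2.resize(s[100:460,140:500],(400,400)),cv2.resize(a[100:460,140:500],(400,400))]))
E
```

```text
clock: 10.17
position: [0.4931, -0.104, 0.0409]
eef_rot: [0.386, 0.594, -0.592, -0.384]
wrist_force: [-5.5, 1.5, 23.6]
gripper_width: 0.0004
clock 10.1667 pos [ 0.4931 -0.104   0.0409] xdir 114.1 down [ 0.004  0.    -1.   ] F [-5.48  1.49 23.58] w 0.0003854868977119001
10.4667 [ 0.4931 -0.104   0.0412] [-2.4  -1.11 12.69]
```

View pics/f.png

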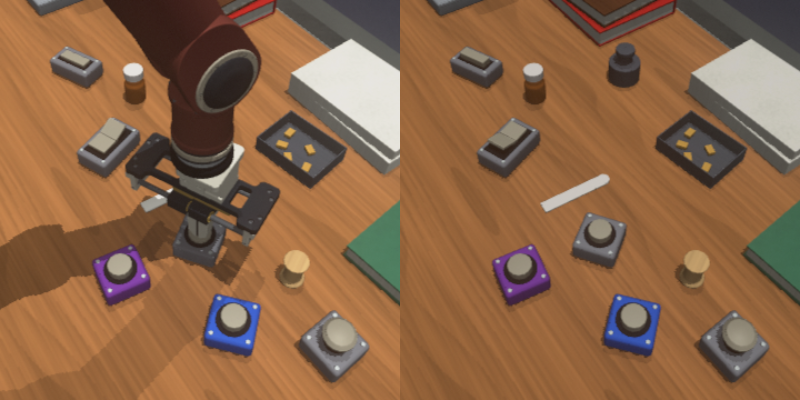

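Everything is in place and the fingers are on the grey round button. The force eased from 24 to 13 N, so I check that it settles above 4 N.

```bash
python3 - <<'E'
from h import *
for i in range(24):
    grab_frame("top")
    if i%4==3:
        q=sense();print(q["clock"],q["position"].round(4),np.round(q["wrist_force"],2))
E
```

```text
10.6667 [ 0.4931 -0.104   0.0412] [-2.49  0.23 12.12]
10.8667 [ 0.4931 -0.104   0.0412] [-2.57  0.15 12.74]
11.0667 [ 0.4931 -0.104   0.0412] [-2.5   0.17 11.96]
11.2667 [ 0.4931 -0.104   0.0411] [-3.55  0.63 11.72]
11.4667 [ 0.4931 -0.104   0.0411] [-2.5   0.2  12.24]
11.6667 [ 0.4931 -0.104   0.0412] [-3.87  0.03 12.55]
```

Steady at about 12 N. Handing in.

```bash
python3 -c "
from rig import job,sense
print(job.sign_off());s=sense();print(s['clock'],s['position'],s['wrist_force'])"
```

```text
the job is handed in; nothing more can be done
None
the job is handed in; nothing more can be done
```

I operated the three controls in the order asked with the closed fingertips, and handed in at about 11.7 s while still holding the round button down.

- **Rocker:** it moved at about 2.5 N and reached its stop at 43.5 mm. The stop showed up as a sudden 40 N at the wrist, which was the highest force I read. The picture afterwards shows it flipped over and the unit at the same place.
- **Bar key:** it moved at about 3 N and stopped at 41.2 mm with 15 N. The picture shows it staying in and the unit not moved.
- **Round button:** it is held at 41.2 mm, and the force was steady at about 12 N for the last second before hand-in, against the 4 N needed to press it fully.
- **Everything else:** I never went near the stop button, and the last side view shows the visible things where they were. The weight, and most of the round unit and folder, were hidden behind the arm, so I could not check those.

Two arm moves came out differently from what I typed. A small correction over the rocker left the arm about 9 mm higher than before, and the approach to the bar key ended about 20 mm off. I corrected both before touching anything.

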